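# Sort the condiments home

## Task

These got mixed up along the front of the counter: please sort them home. Stand both glass spice jars in the round wells of the wooden block, one to a well, stand both domed shakers in the cells of the steel caddy, one to a cell, and lay the teaspoon flat in the grey cutlery tray. Set the glass down gently, never tip a jar or shaker over, and leave the brown dropper bottle where it stands.

Things in the scene. Friction and masses are not known exactly. Their poses are not given: they have to be found in the camera images.
- jar_a: Glass spice jar with a straight black cap and a printed label; upright cylinder 41 mm in diameter, 105 mm tall, 0.11 kg. Origin: centre of its underside, z up. Grip it round the glass, between 50 and 85 mm above its underside.
- jar_b: The second glass spice jar with a straight black cap, same size as jar_a (41 mm diameter, 105 mm tall, 0.11 kg), another label. Origin: centre of its underside, z up.
- shaker_a: Glass table shaker, one of the two in the row at the front of the counter (one more, far off by the napkins at the right, is not meant), with a rounded, pierced metal top; 44 mm in diameter up to 66 mm height, narrowing to 34 mm, 90 mm tall, 0.10 kg. Origin: within 1 mm of the centre of its underside, z up. Grip it 45 to 65 mm above its underside.
- shaker_b: The second glass shaker with a rounded metal top, same shape and size as shaker_a. Origin: centre of its underside, z up.
- teaspoon: Steel teaspoon lying bowl up on the counter, 135 mm long along its own x, 29 mm wide at the bowl, 10 mm high, 0.02 kg. Origin: middle of its length, at its underside, z up. Its handle can be pinched across (along its own y) at the origin with the fingertips close to the counter; the grip there is up to 20 mm wide.
- spice_block: Light wooden block, 150 (x) x 80 (y) x 40 mm, fixed, with two round wells in a row along its own x, centred at x = -36 and +36 mm, y = 0: 58 mm bore, open at the top, 32 mm deep, so their floor is 8 mm above the counter. Origin: centre of its underside.
- table_caddy: Open sheet-steel caddy, 136 (x) x 70 (y) x 45 mm, fixed, with a wire grip at each end standing out 18 mm. One cross wall parts it into two cells in a row along its own x, centred at x = -34 and +34 mm, y = 0, each 63 x 64 mm inside, walls 3 mm, floor 3 mm above the counter. Origin: centre of its underside.
- cutlery_tray: Low grey plastic tray, 166 mm long along its own x, 86 mm wide, 22 mm high, fixed; one open lane, 158 x 78 mm inside, walls 4 mm, floor 4 mm above the counter. Origin: centre of its underside.
- dropper_bottle: Brown dropper bottle with a black rubber top, 34 mm in diameter, 102 mm tall, loose, 0.07 kg; stands between the front row and the leftmost home, and stays where it stands. Origin: centre of its underside.
- receipt_printer: Black receipt printer with its cover raised, fixed, in the middle of the work between the left home and the two right ones: footprint 191 (x) x 146 (y) mm, body 85 mm high, the raised cover at its far end reaches 230 mm above the counter; not part of the job, carry things over or round it. Origin: centre of its underside.
Not all that is in view belongs to the job. What is shaped like the jar_a but orange is not meant. Leave any purple look-alike of the shaker_b alone.

How it is judged:
By the outcome, as a careful person would: the job done as asked, in the order asked, and still so for the second after the job is handed in, with the robot touching nothing.
It also fails if it takes over 131 s, if anything falls off the work surface, if the arm or the gripper's body presses on something with over 40 N, if the wrist force passes 120 N, or if a joint passes its speed limit or range.

## Robot

A 7-joint arm with a two-finger parallel gripper is mounted at the origin on a cart in front of the work surface, level with it; the furniture and walls round the work are solid. World frame = base frame: x ahead of the robot, y to its left, z up, the work surface at z = 0. Lengths are in m, angles in degrees, forces in N, time in s.
With the tool pointing down it reaches from about 0.425 to 0.875 m from the base axis. Payload 4.7 kg.
Tool frame: the origin (TCP) lies on the centre line of the jaws, within the pads' length; the fingertips stand ahead of it and the grasp point (between the pads) lies 3 mm ahead of it (env.finger_overhang is the z of the fingertips in the tool frame, in m); z points along the fingers, y is the line along which they close (so a half turn about z gives the same grasp; the last joint's range is limited). The gripper opens to 85 mm and grips with 20 to 120 N. Pads are 22 mm wide; open, the fingers measure 114 mm over their backs; the gripper's body (76 mm by 85 mm) begins 54 mm behind the grasp point. The pads swing forward as they close: fully open they stand 13 mm farther back than shut.
Start: joints at [-69.609, 18.392, -4.016, 83.108, 1.295, 78.541, -3.26], TCP at [0.218, 0.612, 0.253] pointing down, gripper open.
Joint ranges: [-163.93, 163.93], [-17.29, 119.83], [-79.2, 71.16], [3.27, 140.29], [-89.18, 269.18], [5.43, 117.66], [-154.24, 154.24]. Speed limits (degrees/s): [147.25, 147.25, 180, 180, 180, 180, 180].

## Interface

Orientations are given as [roll, pitch, yaw] about the fixed x, y, z axes, in that order (R = Rz(yaw) Ry(pitch) Rx(roll)).
In Python, from cell import env gives the robot as it stands.
- The arm moves only by the tool move_arm, never from a script. Its argument "series" is a list of rows, each a list of 3 entries, a list of its own where there are three numbers: the turn, a rotation vector about the tool's x, y, z in shares of 180 degrees (1.0 is 180 degrees), then the shift along the tool's x, y, z in fractions of the full range, 1 being 750 mm, then the closure, from 0 (fully open) to 1 (shut). In form: [[[rx, ry, rz], [x, y, z], jaw], ...]. A call has 1 to 12 rows; each row is the pose to reach, as a shift and turn from the pose commanded when the call began, along the tool's axes at that moment; what a row does not reach only later rows make up. A row lasts 1/8 s, in which the tool goes at most 62.5 mm and 10.7 degrees, less where a joint would pass 70% of its speed; a pose out of reach is approached as far as the arm can. Shift and turn numbers lie between -1 and 1, and a call with a number outside is refused. A call with a gripper value outside its range is refused whole. The fingers move at their own pace and stop on an object; the grip force is fixed at half the most. Time passes only in rows, so rows that repeat a pose let the fingers close. It gives the time, the measured TCP pose, the force, the opening and the grip force at its end, in the units of the state.
- env.state(): the state, without advancing time (a new reading comes with each control period).
- env.capture(name): name is "scene" or "top" or "wrist"; returns a dict with "img" (384x512x3 uint8, red, green, blue), "camera_matrix" (3x3 intrinsics, pixels), "k1" (the pictures are not rectified: a ray, as slopes to the right and down, at radius r is drawn at 1 + k1 r^2 times it, then the intrinsics apply), "world_to_cam" (4x4, takes a point from world to camera coordinates); the wrist camera has in their place "tool_from_camera" (4x4, takes a point from camera to tool coordinates, whose origin is the TCP and whose axes are the flange's). Camera axes: x right, y down, z forward; pixel columns grow to the right and rows downward; lengths in m; the calibration is good to about 2 mm. A picture is of the moment at which its call begins: read the wrist's pose just before it. There is no depth.
- env.job_done(): hands the job in; it is judged then, once.
Trained networks look in a picture, given as the dict that the camera call returned (one of the last four; its "shot" number tells which), for a name from the list of things; names that differ only in an ending like _2 or _b are one class to them, and where a whole thing is asked for, a point or a joint stands for the part that bears it (a point fixed in the world has none). Each returns a list of dicts, best first, with "p" (0 to 1); they miss things now and then, are a little off and sometimes report something else, mostly with a low value. They report only what shows in the picture. A call takes as long as a camera call. They do not tell look-alikes from the thing itself.
- env.find_in(target, picture): "extent" ([centre column, centre row, width, height] in pixels, round what is visible of it).
- env.regions_of(target, picture): "mask" (384x512 bool, what is visible of it) and "extent" ([centre column, centre row, width, height] in pixels, round what is visible of it).
- env.spot_point(target, picture): "at" ([column, row] in pixels: a listed point, or the origin of a listed thing).
The state is a dict: "time_s": time; "joint_pos": joint angles; "joint_vel": joint speeds; "tau": joint torques, N m; "ee_pos": TCP position; "orientation": TCP orientation; "force": force on the tool from outside, world axes, zero at the start; "ft_torque": the same for the moment, N m; "finger_gap": opening from 0.0 (shut) to 1.0 (fully open); "grip_force": force on a finger pad.
Only numpy, scipy, OpenCV 4.12 (cv2) and the standard library are available. Lean on these libraries where they do the work, as an engineer would, in place of code of your own. Each camera call takes 0.05 s, during which the arm holds its last target. There are 200 camera calls.

## Working session

There is one attempt and no reset: what is moved stays moved. The work goes in short steps, Python scripts to look and compute and a tool call to move; the robot and the scene stay as the last step left them, time stands still between calls to the robot, and variables do not carry over. Pictures are saved under pics/ and viewed, at most 14 in all, crops included, and the job is handed in when it is done.

Besides the shell and the picture viewer there is one more tool, called after "Request:" as name(argument=value, ...), one argument or row to a line, values as JSON. move_arm: Moves the arm, as the interface text tells. Its arguments: {"type":"object","properties":{"series":{"type":"array"}},"required":["series"]}

```bash
mkdir -p pics; ls; cat > h.py <<'E'
import numpy as np, cv2, pickle
from cell import env
from scipy.spatial.transform import Rotation as R
def save(img,name): cv2.imwrite('pics/'+name,cv2.cvtColor(img,cv2.COLOR_RGB2BGR))
def Rt(o): return R.from_euler('xyz',o,degrees=True)
def ray(p,uv,wc=None):
    K=np.array(p['camera_matrix']);d=np.array([[float(uv[0]),float(uv[1])]])
    s=cv2.undistortPoints(d.reshape(1,1,2),K,np.array([p['k1'],0,0,0,0.]))[0,0]
    if wc is None: wc=np.array(p['world_to_cam'])
    C=np.linalg.inv(wc); v=C[:3,:3]@np.r_[s,1]; return C[:3,3],v/np.linalg.norm(v)
def wristwc(p,st):
    T=np.eye(4);T[:3,:3]=Rt(st['orientation']).as_matrix();T[:3,3]=st['ee_pos']
    return np.linalg.inv(T@np.array(p['tool_from_camera']))
def atz(p,uv,z,wc=None):
    c,v=ray(p,uv,wc);return c+v*(z-c[2])/v[2]
def tri(rs):
    A=np.zeros((3,3));b=np.zeros(3)
    for c,v in rs: M=np.eye(3)-np.outer(v,v);A+=M;b+=M@c
    return np.linalg.solve(A,b)
def proj(p,X,wc=None):
    if wc is None: wc=np.array(p['world_to_cam'])
    q=wc[:3,:3]@np.array(X)+wc[:3,3]; s=q[:2]/q[2]; s=s*(1+p['k1']*(s@s)); K=np.array(p['camera_matrix']); return K[:2,:2]@s+K[:2,2]
E
python3 - <<'E'
from h import *
print(env.state(), env.finger_overhang)
for n in ['scene','top','wrist']:
    p=env.capture(n); save(p['img'],n+'0.png'); pickle.dump(p,open(n+'0.pkl','wb'))
    for t in ['jar_a','shaker_a','teaspoon','spice_block','table_caddy','cutlery_tray','dropper_bottle','receipt_printer']:
        print(n,t,[([round(x) for x in f['extent']],round(f['p'],2)) for f in env.find_in(t,p)],[([round(x) for x in f['at']],round(f['p'],2)) for f in env.spot_point(t,p)])
E
```

```text
pics
{'time_s': 0.0, 'joint_pos': array([-69.60978225,  18.4403084 ,  -4.01595487,  83.17598665,
         1.29284727,  78.54140495,  -3.2607864 ]), 'joint_vel': array([-0.04797765,  0.03361044,  0.07189238, -0.02773243,  0.05471889,
        0.00925622,  0.0091705 ]), 'tau': array([ 3.18108027e-05, -4.93586791e+01, -3.82253788e-01, -3.14322281e+01,
        1.29452714e-02,  1.18464930e-02, -1.47041453e-05]), 'ee_pos': array([0.21771411, 0.61191479, 0.25219986]), 'orientation': array([-1.79887428e+02,  3.59959942e-03,  1.60418745e+02]), 'force': array([-0.86018312,  0.31764575,  0.04290525]), 'ft_torque': array([ 0.01791913, -0.0533032 ,  0.00839864]), 'grip_force': 0.0, 'finger_gap': 0.9989487422043104} 0.022
scene jar_a [([265, 217, 16, 47], 0.82), ([160, 131, 23, 39], 0.78)] [([162, 147], 0.97), ([266, 233], 0.95), ([324, 249], 0.73), ([174, 202], 0.43)]
scene shaker_a [([146, 153, 17, 32], 0.79), ([132, 173, 22, 37], 0.63), ([216, 204, 20, 31], 0.58)] [([147, 163], 0.72), ([219, 218], 0.67), ([134, 182], 0.59)]
scene teaspoon [([175, 201, 27, 36], 0.72), ([263, 216, 17, 45], 0.61)] 
[... 651 characters left out ...]
 ([238, 241, 18, 19], 0.61)] [([240, 241], 0.82), ([137, 201], 0.82), ([150, 235], 0.58)]
top teaspoon [([195, 238, 11, 50], 0.54), ([287, 244, 24, 18], 0.28)] []
top spice_block [([174, 154, 39, 63], 0.73), ([384, 196, 47, 74], 0.53), ([239, 239, 14, 17], 0.49)] [([178, 156], 0.76)]
top table_caddy [([316, 155, 37, 70], 0.75)] [([312, 159], 0.77)]
top cutlery_tray [([383, 196, 45, 75], 0.85)] [([380, 197], 0.68)]
top dropper_bottle [([169, 204, 22, 12], 0.58)] [([173, 205], 0.75)]
top receipt_printer [] []
wrist jar_a [] []
wrist shaker_a [] []
wrist teaspoon [] []
wrist spice_block [] []
wrist table_caddy [] []
wrist cutlery_tray [] []
wrist dropper_bottle [] []
wrist receipt_printer [] []
```

```bash
python3 - <<'E'
import cv2
for n,c in [('scene',(90,90,450,290)),('top',(100,110,430,280))]:
    i=cv2.imread(f'pics/{n}0.png')[c[1]:c[3],c[0]:c[2]]; i=cv2.resize(i,None,fx=2.2,fy=2.2,interpolation=cv2.INTER_CUBIC); cv2.imwrite(f'pics/{n}0c.png',i); print(i.shape)
E
```

```text
(440, 792, 3)
(374, 726, 3)
```

View pics/scene0c.png

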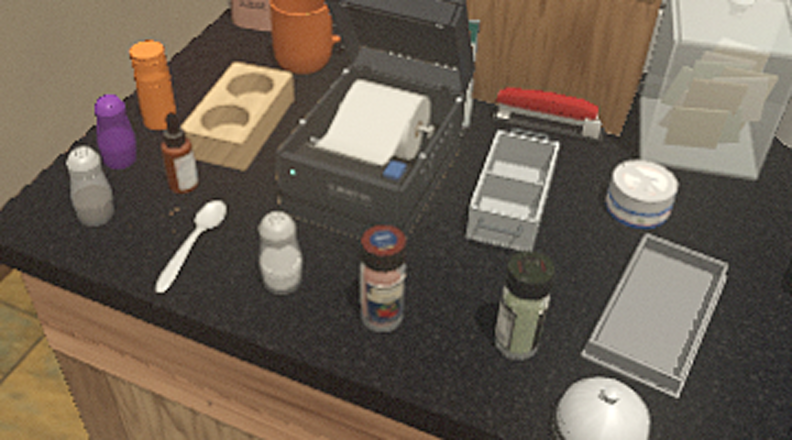

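View pics/top0c.png

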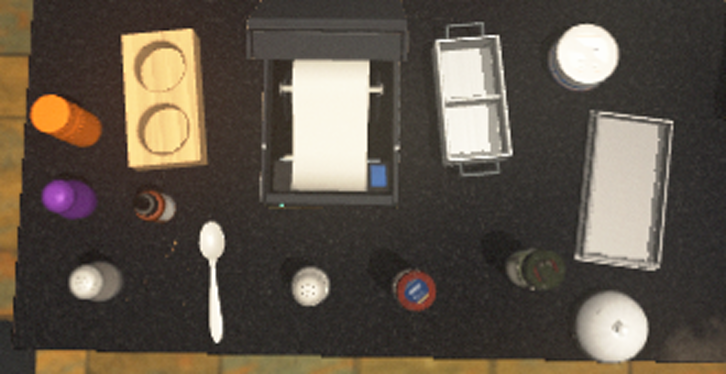

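The scene view (full-frame pixels) shows the front row, left to right:
- shaker at (132,173)
- spoon at (175,201)
- shaker at (216,204)
- red-capped jar at (265,217)
- dark-capped jar at (329,230)

The orange and purple look-alikes stand at the left rear, at (160,131) and (146,153). The white bell at the front right is not part of the job. The homes are the block at (198,142), the caddy at (323,176) and the tray at (388,234). Next I'll measure positions.

```bash
python3 - <<'E'
from h import *
s=pickle.load(open('scene0.pkl','rb'));t=pickle.load(open('top0.pkl','rb'))
print('cams',np.linalg.inv(s['world_to_cam'])[:3,3],np.linalg.inv(t['world_to_cam'])[:3,3])
def c(n,a,b):
    X=tri([ray(s,a),ray(t,b)]);print(n,X.round(3),'err',(proj(s,X)-a).round(1),(proj(t,X)-b).round(1), 'top@0',atz(t,b,0).round(3)[:2],'sc@0',atz(s,a,0).round(3)[:2])
S=lambda x,y:np.array([90+x/2.2,90+y/2.2]);T=lambda x,y:np.array([100+x/2.2,110+y/2.2])
c('jar red cap',S(384,238),T(416,290)); c('jar dark cap',S(530,268),T(545,268))
c('shR top',S(277,220),T(311,288)); c('shL top',S(83,155),T(86,282))
c('spoon mid',S(193,245),T(213,283)); c('spoon bowl',S(212,214),T(211,241)); c('spoon tail',S(161,287),T(217,340))
c('well far',S(250,86),T(161,68)); c('well near',S(224,118),T(164,130))
for n,a,b in [('blk c1',(235,62),(122,36)),('blk c2',(294,72),(194,30)),('blk c3',(250,140),(201,163)),('blk c4',(185,128),(131,168)),
 ('cad c1',(497,132),(435,40)),('cad c2',(559,142),(497,35)),('cad c3',(540,216),(511,156)),('cad c4',(474,205),(445,164)),
 ('tray c1',(651,236),(592,112)),('tray c2',(727,268),(673,122)),('tray c3',(680,392),(657,269)),('tray c4',(584,352),(576,262)),
 ('printer NL',(280,150),(262,200)),('printer NR',(395,195),(397,203))]: c(n,S(*a),T(*b))
c('dropper top',S(171,120),T(142,206))
c('bell top',S(606,397),T(618,327)); c('orange',S(148,50),T(50,113)); c('purple',S(109,100),T(60,195))
for n,a,b in [('jar_r',(266,233),(284,241)),('jar_d',(324,249),(336,233)),('shR',(219,218),(240,241)),('shL',(134,182),(150,235)),('drop',(171,172),(173,205)),('blk',(198,147),(178,156)),('cad',(324,182),(312,159)),('tray',(387,233),(380,197))]: c('spot '+n,np.array(a,float),np.array(b,float))
E
```

```text
cams [-0.06761868 -0.37176768  0.62405116] [ 0.45230028 -0.11001922  0.87371921]
jar red cap [ 0.419 -0.172  0.103] err [-0.1  0. ] [ 0.1 -0.1] top@0 [ 0.414 -0.18 ] sc@0 [ 0.516 -0.133]
jar dark cap [ 0.442 -0.3    0.099] err [ 0.5 -0. ] [-0.4  0.1] top@0 [ 0.441 -0.325] sc@0 [ 0.538 -0.285]
shR top [ 0.418 -0.065  0.084] err [0.6 0. ] [-0.5  0.3] top@0 [ 0.414 -0.062] sc@0 [ 0.493 -0.016]
shL top [0.42  0.166 0.083] err [-0.1 -0. ] [ 0.1 -0.1] top@0 [0.416 0.195] sc@0 [0.494 0.248]
spoon mid [0.419 0.047 0.002] err [-1.2 -0.1] [ 0.9 -0.5] top@0 [0.418 0.049] sc@0 [0.422 0.046]
spoon bowl [0.466 0.051 0.005] err [-0.7 -0. ] [ 0.6 -0.3] top@0 [0.465 0.053] sc@0 [0.471 0.053]
spoon tail [0.356 0.041 0.003] err [-0.5 -0. ] [ 0.4 -0.2] top@0 [0.355 0.043] sc@0 [0.358 0.042]
well far [0.657 0.11  0.036] err [-0.1 -0. ] [ 0.1 -0. ] top@0 [0.666 0.12 ] sc@0 [0.701 0.139]
well near [0.587 0.103 0.037] err [0. 0.] [-0.  0.] top@0 [0.592 0.113] sc@0 [0.627 0.133]
blk c1 [0.694 0.155 0.037] err [-0.5 -0. ] [ 0.5 -0.2] top@0 [0.704 0.168] sc@0 [0.743 0.187]
blk c2 [0.701 0.072 0.04 ] err [-0.5 
[... 1754 characters left out ...]
spot jar_d [ 0.438 -0.299 -0.01 ] err [-0.7  0.1] [ 0.6 -0.2] top@0 [ 0.438 -0.296] sc@0 [ 0.431 -0.302]
spot shR [ 0.416 -0.062 -0.001] err [-1.8 -0. ] [ 1.4 -0.7] top@0 [ 0.414 -0.058] sc@0 [ 0.417 -0.066]
spot shL [0.424 0.166 0.013] err [1.1 0.1] [-1.   0.6] top@0 [0.425 0.168] sc@0 [0.433 0.18 ]
spot drop [0.5   0.113 0.004] err [0.7 0. ] [-0.6  0.3] top@0 [0.501 0.113] sc@0 [0.503 0.118]
spot blk [ 0.625  0.109 -0.003] err [1.2 0. ] [-1.2  0.6] top@0 [0.626 0.105] sc@0 [0.621 0.11 ]
spot cad [ 0.624 -0.239  0.002] err [-1.3  0.1] [ 1.1 -0.4] top@0 [ 0.623 -0.237] sc@0 [ 0.628 -0.242]
spot tray [ 0.53  -0.41  -0.003] err [-1.   0.1] [ 0.8 -0.2] top@0 [ 0.529 -0.407] sc@0 [ 0.528 -0.411]
```

Careful with the scale: shifts go in shares of 750 mm and turns go in shares of 180 degrees. That gives: -37 cm / 75 = -0.4933, -19.9 cm / 75 = -0.2653, -0.342 rad / 3.1416 = -0.1089.

Request:
move_arm(
  series=[
    [[0,0,-0.0318],[-0.08,-0.04,0],0],
    [[0,0,-0.0637],[-0.16,-0.0867,0],0],
    [[0,0,-0.1089],[-0.24,-0.1333,0],0],
    [[0,0,-0.1089],[-0.32,-0.1733,0],0],
    [[0,0,-0.1089],[-0.4,-0.2133,0],0],
    [[0,0,-0.1089],[-0.4933,-0.2653,0],0],
    [[0,0,-0.1089],[-0.4933,-0.2653,0],0],
    [[0,0,-0.1089],[-0.4933,-0.2653,0],0],
    [[0,0,-0.1089],[-0.4933,-0.2653,0],0],
  ],
)

```text
time_s: 3.68
ee_pos: [0.4993, 0.3017, 0.2533]
orientation: [180.0, -0.0, -180.0]
force: [-0.1, 0.7, -0.1]
finger_gap: 1.003
grip_force: 0.0
```

```bash
python3 - <<'E'
from h import *
s=env.state();print(s['joint_pos'],s['ee_pos'],s['orientation'])
E
```

```text
[-41.13313936  10.16941496   8.4286336   93.35141858  -1.58048267
  76.59293347  57.57489769] [0.49925085 0.30167976 0.25331249] [ 1.79954920e+02 -3.05499223e-02 -1.79956613e+02]
```

Scaled: -47.4 cm / 75 = -0.632, -42 cm / 75 = -0.56.

Request:
move_arm(
  series=[
    [[0,0,0],[0.0133,-0.08,0],0],
    [[0,0,0],[0.0267,-0.16,0],0],
    [[0,0,0],[0.04,-0.24,0],0],
    [[0,0,0],[0.0533,-0.32,0],0],
    [[0,0,0],[0.0667,-0.4,0],0],
    [[0,0,0],[0.08,-0.48,0],0],
    [[0,0,0],[0.0933,-0.56,0],0],
    [[0,0,0],[0.1067,-0.632,0],0],
    [[0,0,0],[0.1067,-0.632,0],0],
    [[0,0,0],[0.1067,-0.632,0],0],
    [[0,0,0],[0.1067,-0.632,0],0],
  ],
)

```text
time_s: 5.05
ee_pos: [0.4206, -0.1709, 0.2532]
orientation: [180.0, -0.0, -179.7]
force: [-0.9, -0.1, -0.7]
finger_gap: 1.0
grip_force: 0.0
```

```bash
python3 - <<'E'
from h import *
s=env.state();print(s['joint_pos'],s['ee_pos'],s['orientation'])
p=env.capture('wrist');save(p['img'],'w1.png');wc=wristwc(p,s);print('cam',np.linalg.inv(wc)[:3,3])
pickle.dump((p,wc),open('w1.pkl','wb'))
for n,X in dict(red=(.419,-.172,.105),dark=(.441,-.3,.105),shR=(.417,-.064,.09),cad=(.660,-.2345,.045)).items(): print(n,proj(p,X,wc))
E
```

```text
[-18.16083622  -8.32530599  34.01919549 110.52574528   4.76627446
  76.44308886 104.71397923] [ 0.42055681 -0.17085778  0.25324159] [ 1.79985052e+02 -3.95314323e-03 -1.79743120e+02]
cam [ 0.34632114 -0.17119104  0.37307979]
red [256.44235039 174.86776696]
dark [100.28425163 199.93000698]
shR [384.58015635 168.55138503]
cad [202.40230879 360.00221745]
```

View pics/w1.png

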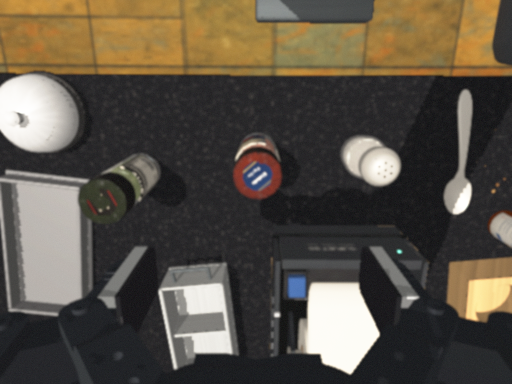

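The wrist view shows the red-topped jar's cap at (257,174), where I predicted (256,175). The dark jar's cap is at (104,200) and the shaker's dome at (381,166), also near prediction.

Jar candidates in the scene view are (265,217), (329,230) and the orange one at (160,131). The first two have glass, labels and dark caps and stand in the front row. Shaker candidates are (132,173), (216,204) and the purple one at (146,153), and the two clear ones fit. I'll confirm with one crop.

```bash
python3 - <<'E'
import cv2,numpy as np
a=cv2.imread('pics/scene0.png')
f=lambda i,x,y,w,h:cv2.resize(i[y:y+h,x:x+w],(390,290),interpolation=cv2.INTER_CUBIC)
w=cv2.imread('pics/w1.png')
cv2.imwrite('pics/conf.png',np.vstack([np.hstack([f(a,235,185,100,74),f(a,110,130,100,74)]),np.hstack([f(w,200,110,120,90),f(w,70,140,120,90)])]))
E
```

```text
(no output)
```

View pics/conf.png

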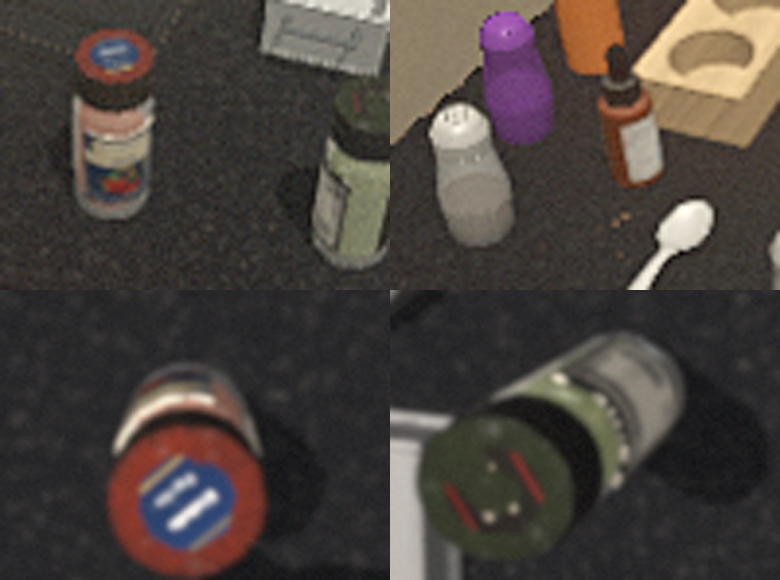

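Both jars have black cap sides with lid stickers on top, so they are the right ones. The clear shaker with the pierced metal top stands apart from the purple one. Now I'll grip the red-topped jar.

Scaled: 18.5 cm / 75 = 0.2467, 17 cm / 75 = 0.2267.

Request:
move_arm(
  series=[
    [[0,0,0],[0.0013,0,0.0533],0],
    [[0,0,0],[0.0013,0,0.1067],0],
    [[0,0,0],[0.0013,0,0.16],0],
    [[0,0,0],[0.0013,0,0.2],0],
    [[0,0,0],[0.0013,0,0.2267],0],
    [[0,0,0],[0.0013,0,0.2467],0],
    [[0,0,0],[0.0013,0,0.2467],0],
    [[0,0,0],[0.0013,0,0.2467],0.3],
    [[0,0,0],[0.0013,0,0.2467],0.4],
    [[0,0,0],[0.0013,0,0.2467],0.6],
    [[0,0,0],[0.0013,0,0.2467],0.8],
    [[0,0,0],[0.0013,0,0.2467],0.8],
  ],
)

```text
time_s: 6.6
ee_pos: [0.4196, -0.1731, 0.0692]
orientation: [180.0, 0.1, -180.0]
force: [-1.3, 1.6, 6.0]
finger_gap: 0.463
grip_force: 59.4
```

Scaled: 28 cm / 75 = 0.3733, 26.5 cm / 75 = 0.3533.

Request:
move_arm(
  series=[
    [[0,0,0],[0,0,-0.0267],0.8],
    [[0,0,0],[0,0,-0.08],0.8],
    [[0,0,0],[0,0,-0.1467],0.8],
    [[0,0,0],[0,0,-0.2067],0.8],
    [[0,0,0],[-0.0133,0.04,-0.2333],0.8],
    [[0,0,0],[-0.04,0.0933,-0.2333],0.8],
    [[0,0,0],[-0.08,0.1467,-0.2333],0.8],
    [[0,0,0],[-0.1267,0.2,-0.2333],0.8],
    [[0,0,0],[-0.1733,0.2533,-0.2333],0.8],
    [[0,0,0],[-0.22,0.3067,-0.2333],0.8],
    [[0,0,0],[-0.2733,0.3533,-0.2333],0.8],
    [[0,0,0],[-0.3067,0.3733,-0.2333],0.8],
  ],
)

```text
time_s: 8.1
ee_pos: [0.6497, 0.1105, 0.242]
orientation: [180.0, -0.1, -179.8]
force: [0.3, -0.4, -0.8]
finger_gap: 0.459
grip_force: 60.0
```

```bash
python3 - <<'E'
from h import *
s=env.state();print(s['joint_pos'],s['ee_pos'],s['orientation'])
p=env.capture('wrist');save(p['img'],'w2.png');wc=wristwc(p,s)
pickle.dump((p,wc),open('w2.pkl','wb'))
im=p['img'].copy()
for X in [(.659,.110,.04),(.587,.102,.04)]:
    u=proj(p,X,wc);print(u);cv2.circle(im,tuple(int(round(a)) for a in u),3,(255,0,0),1)
save(im,'w2.png')
E
```

```text
[-29.81438358  20.53228843  23.32785223  83.41865647  -8.21079828
  77.79158197  84.17189739] [0.64970278 0.11052425 0.24204023] [ 1.79968665e+02 -7.04094578e-02 -1.79761993e+02]
[257.21185846 171.36925342]
[248.68646064  93.92924962]
```

View pics/w2.png

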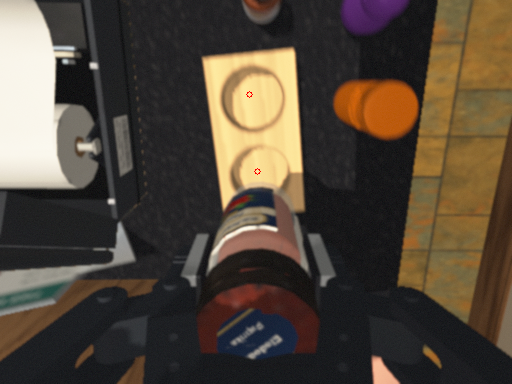

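Scaled: 16.2 cm / 75 = 0.216, 16 cm / 75 = 0.2133.

Request:
move_arm(
  series=[
    [[0,0,0],[-0.0147,0.0027,0],0.8],
    [[0,0,0],[-0.0147,0.0027,0.0133],0.8],
    [[0,0,0],[-0.0147,0.0027,0.0533],0.8],
    [[0,0,0],[-0.0147,0.0027,0.0933],0.8],
    [[0,0,0],[-0.0147,0.0027,0.1333],0.8],
    [[0,0,0],[-0.0147,0.0027,0.1667],0.8],
    [[0,0,0],[-0.0147,0.0027,0.1867],0.8],
    [[0,0,0],[-0.0147,0.0027,0.2],0.8],
    [[0,0,0],[-0.0147,0.0027,0.2093],0.8],
    [[0,0,0],[-0.0147,0.0027,0.2133],0.8],
    [[0,0,0],[-0.0147,0.0027,0.216],0.8],
  ],
)

```text
time_s: 9.52
ee_pos: [0.6602, 0.109, 0.0818]
orientation: [180.0, 0.1, -180.0]
force: [-0.2, -0.2, -1.1]
finger_gap: 0.465
grip_force: 60.0
```

Scaled: 0.4 cm / 75 = 0.0053, 0.35 cm / 75 = 0.0047.

Request:
move_arm(
  series=[
    [[0,0,0],[0,0.0027,0.0013],0.8],
    [[0,0,0],[0,0.0027,0.0027],0.8],
    [[0,0,0],[0,0.0027,0.004],0.8],
    [[0,0,0],[0,0.0027,0.0047],0.8],
    [[0,0,0],[0,0.0027,0.0053],0.8],
    [[0,0,0],[0,0.0027,0.0053],0.8],
  ],
)

```text
time_s: 10.28
ee_pos: [0.6599, 0.1109, 0.0774]
orientation: [180.0, 0.0, -180.0]
force: [0.5, -0.3, -1.8]
finger_gap: 0.462
grip_force: 60.0
```

Scaled: 0.1 cm / 75 = 0.0013, 0.05 cm / 75 = 0.0007.

Request:
move_arm(
  series=[
    [[0,0,0],[0,0,0.0007],0.8],
    [[0,0,0],[0,0,0.0013],0.8],
    [[0,0,0],[0,0,0.0013],0.8],
  ],
)

```text
time_s: 10.65
ee_pos: [0.6601, 0.1109, 0.0773]
orientation: [180.0, 0.0, -180.0]
force: [-2.2, 0.4, 5.6]
finger_gap: 0.467
grip_force: 60.4
```

Scaled: -17.5 cm / 75 = -0.2333, -13.5 cm / 75 = -0.18.

Request:
move_arm(
  series=[
    [[0,0,0],[0,0,0],0.45],
    [[0,0,0],[0,0,0],0.35],
    [[0,0,0],[0,0,0],0.25],
    [[0,0,0],[0,0,0],0.2],
    [[0,0,0],[0,0,0],0.2],
    [[0,0,0],[0,0,-0.0267],0.2],
    [[0,0,0],[0,0,-0.0667],0.2],
    [[0,0,0],[0,0,-0.12],0.2],
    [[0,0,0],[0,0,-0.18],0.2],
    [[0,0,0],[0,0,-0.2333],0.2],
    [[0,0,0],[0.0267,-0.04,-0.2333],0.1],
    [[0,0,0],[0.0667,-0.12,-0.2333],0],
  ],
)

```text
time_s: 12.15
ee_pos: [0.6123, 0.0269, 0.2535]
orientation: [179.9, 0.2, -179.7]
force: [0.1, -2.5, -1.4]
finger_gap: 1.0
grip_force: 0.0
```

Scaled: -32.1 cm / 75 = -0.428, -27 cm / 75 = -0.36.

Request:
move_arm(
  series=[
    [[0,0,0],[0.04,-0.0733,0],0],
    [[0,0,0],[0.0733,-0.1467,0],0],
    [[0,0,0],[0.1133,-0.22,0],0],
    [[0,0,0],[0.1533,-0.2933,0],0],
    [[0,0,0],[0.1867,-0.36,0],0],
    [[0,0,0],[0.2253,-0.428,0],0],
    [[0,0,0],[0.2253,-0.428,0],0],
    [[0,0,0],[0.2253,-0.428,0],0],
  ],
)

```text
time_s: 13.15
ee_pos: [0.4434, -0.2958, 0.2524]
orientation: [180.0, 0.1, 180.0]
force: [1.2, -0.3, -0.8]
finger_gap: 1.001
grip_force: 0.0
```

```bash
python3 - <<'E'
from h import *
s=env.state();print(s['joint_pos'],s['ee_pos'],s['orientation'])
p=env.capture('wrist');save(p['img'],'w3.png');wc=wristwc(p,s)
pickle.dump((p,wc),open('w3.pkl','wb'))
q=env.capture('top');pickle.dump(q,open('top1.pkl','wb'))
for n,P,W in (('w',p,wc),('t',q,None)):
  for f in env.find_in('jar_a',P): print(n,[round(x) for x in f['extent']],round(f['p'],2))
print(proj(p,(.441,-.3,.105),wc))
A=cv2.resize(q['img'][120:260,100:300],(800,560))
A=np.hstack([p['img'][:, :400],cv2.resize(q['img'][110:270,110:270],(400,384))])
save(A,'v3.png')
E
```

```text
[ -6.98548235   4.02654823  40.01486127 101.18003211  -2.76615115
  75.66850214 123.62824998] [ 0.44337704 -0.29580198  0.25238557] [1.79966896e+02 1.18527987e-01 1.79987092e+02]
t [169, 139, 27, 25] 0.75
t [131, 166, 30, 23] 0.61
[252.55451419 173.78761385]
```

View pics/v3.png

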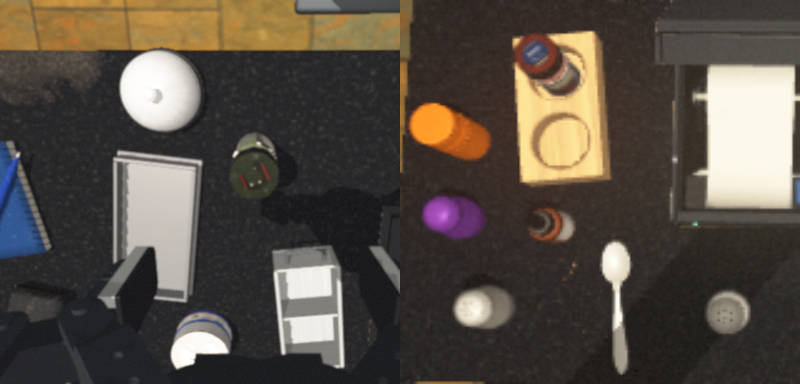

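The red-topped jar stands upright in the far well (top view, right half of the picture). The dark jar's cap is at (254,172), where I predicted (253,174).

Scaled: 18.4 cm / 75 = 0.2453, 17 cm / 75 = 0.2267.

Request:
move_arm(
  series=[
    [[0,0,0],[0.004,-0.0053,0.0533],0],
    [[0,0,0],[0.004,-0.0053,0.1067],0],
    [[0,0,0],[0.004,-0.0053,0.16],0],
    [[0,0,0],[0.004,-0.0053,0.2],0],
    [[0,0,0],[0.004,-0.0053,0.2267],0],
    [[0,0,0],[0.004,-0.0053,0.2453],0],
    [[0,0,0],[0.004,-0.0053,0.2453],0],
    [[0,0,0],[0.004,-0.0053,0.2453],0.3],
    [[0,0,0],[0.004,-0.0053,0.2453],0.4],
    [[0,0,0],[0.004,-0.0053,0.2453],0.6],
    [[0,0,0],[0.004,-0.0053,0.2453],0.8],
    [[0,0,0],[0.004,-0.0053,0.2453],0.8],
  ],
)

```text
time_s: 14.85
ee_pos: [0.4407, -0.3001, 0.0683]
orientation: [-180.0, 0.1, -180.0]
force: [-0.1, 0.7, 5.5]
finger_gap: 0.467
grip_force: 55.6
```

Scaled: 32 cm / 75 = 0.4267, 28 cm / 75 = 0.3733.

Request:
move_arm(
  series=[
    [[0,0,0],[0,0,-0.0267],0.8],
    [[0,0,0],[0,0,-0.08],0.8],
    [[0,0,0],[0,0,-0.1467],0.8],
    [[0,0,0],[0,0,-0.2],0.8],
    [[0,0,0],[0,0.0267,-0.2333],0.8],
    [[0,0,0],[-0.0133,0.08,-0.2333],0.8],
    [[0,0,0],[-0.0267,0.14,-0.2333],0.8],
    [[0,0,0],[-0.0467,0.2,-0.2333],0.8],
    [[0,0,0],[-0.0667,0.26,-0.2333],0.8],
    [[0,0,0],[-0.0867,0.32,-0.2333],0.8],
    [[0,0,0],[-0.1067,0.3733,-0.2333],0.8],
    [[0,0,0],[-0.1267,0.4267,-0.2333],0.8],
  ],
)

```text
time_s: 16.35
ee_pos: [0.5351, 0.0213, 0.2421]
orientation: [180.0, 0.0, -180.0]
force: [0.0, -0.7, -0.2]
finger_gap: 0.463
grip_force: 56.9
```

Scaled: 16.2 cm / 75 = 0.216, 8.4 cm / 75 = 0.112.

Request:
move_arm(
  series=[
    [[0,0,0],[-0.0267,0.04,0],0.8],
    [[0,0,0],[-0.0533,0.08,0],0.8],
    [[0,0,0],[-0.0733,0.112,0],0.8],
    [[0,0,0],[-0.0733,0.112,0.0267],0.8],
    [[0,0,0],[-0.0733,0.112,0.0667],0.8],
    [[0,0,0],[-0.0733,0.112,0.1067],0.8],
    [[0,0,0],[-0.0733,0.112,0.1467],0.8],
    [[0,0,0],[-0.0733,0.112,0.1733],0.8],
    [[0,0,0],[-0.0733,0.112,0.1933],0.8],
    [[0,0,0],[-0.0733,0.112,0.2067],0.8],
    [[0,0,0],[-0.0733,0.112,0.2133],0.8],
    [[0,0,0],[-0.0733,0.112,0.216],0.8],
  ],
)

```text
time_s: 17.85
ee_pos: [0.5903, 0.1041, 0.0806]
orientation: [180.0, 0.0, -180.0]
force: [-0.4, -0.7, -1.4]
finger_gap: 0.46
grip_force: 56.9
```

Scaled: 0.3 cm / 75 = 0.004, 0.25 cm / 75 = 0.0033.

Request:
move_arm(
  series=[
    [[0,0,0],[0,0,0.0013],0.8],
    [[0,0,0],[0,0,0.0027],0.8],
    [[0,0,0],[0,0,0.0033],0.8],
    [[0,0,0],[0,0,0.004],0.8],
    [[0,0,0],[0,0,0.004],0.8],
  ],
)

```text
time_s: 18.48
ee_pos: [0.5899, 0.1041, 0.0773]
orientation: [180.0, 0.0, -180.0]
force: [0.5, -0.3, -0.3]
finger_gap: 0.466
grip_force: 56.9
```

Scaled: 0.1 cm / 75 = 0.0013, 0.05 cm / 75 = 0.0007.

Request:
move_arm(
  series=[
    [[0,0,0],[0,0,0.0007],0.8],
    [[0,0,0],[0,0,0.0013],0.8],
    [[0,0,0],[0,0,0.0013],0.8],
  ],
)

```text
time_s: 18.85
ee_pos: [0.5899, 0.104, 0.0763]
orientation: [180.0, 0.0, -180.0]
force: [0.5, 0.5, 0.0]
finger_gap: 0.464
grip_force: 57.1
```

Scaled: 0.1 cm / 75 = 0.0013, 0.05 cm / 75 = 0.0007.

Request:
move_arm(
  series=[
    [[0,0,0],[0,0,0.0007],0.8],
    [[0,0,0],[0,0,0.0013],0.8],
    [[0,0,0],[0,0,0.0013],0.8],
  ],
)

```text
time_s: 19.23
ee_pos: [0.5901, 0.1041, 0.0763]
orientation: [180.0, 0.0, -180.0]
force: [-3.0, -1.0, 5.3]
finger_gap: 0.461
grip_force: 57.7
```

Scaled: -17.5 cm / 75 = -0.2333, -13.5 cm / 75 = -0.18.

Request:
move_arm(
  series=[
    [[0,0,0],[0,0,0],0.45],
    [[0,0,0],[0,0,0],0.35],
    [[0,0,0],[0,0,0],0.25],
    [[0,0,0],[0,0,0],0.2],
    [[0,0,0],[0,0,0],0.2],
    [[0,0,0],[0,0,-0.0267],0.2],
    [[0,0,0],[0,0,-0.0667],0.2],
    [[0,0,0],[0,0,-0.12],0.2],
    [[0,0,0],[0,0,-0.18],0.2],
    [[0,0,0],[0,0,-0.2333],0.2],
    [[0,0,0],[0.0533,0.0267,-0.2333],0.1],
    [[0,0,0],[0.12,0.0533,-0.2333],0],
  ],
)

```text
time_s: 20.72
ee_pos: [0.4999, 0.1441, 0.2525]
orientation: [179.9, 0.2, 179.9]
force: [-0.5, 1.7, 0.2]
finger_gap: 1.0
grip_force: 0.0
```

Request:
move_arm(
  series=[
    [[0,0,0],[0.0533,0.0133,0],0],
    [[0,0,0],[0.1053,0.0293,0],0],
    [[0,0,0],[0.1053,0.0293,0],0],
    [[0,0,0],[0.1053,0.0293,0],0],
    [[0,0,0],[0.1053,0.0293,0],0],
  ],
)

```text
time_s: 21.35
ee_pos: [0.4219, 0.1654, 0.2508]
orientation: [180.0, 0.1, 179.9]
force: [-0.3, 0.1, 0.1]
finger_gap: 1.001
grip_force: 0.0
```

```bash
python3 - <<'E'
from h import *
s=env.state();print(s['joint_pos'],s['ee_pos'],s['orientation'])
p=env.capture('wrist');wc=wristwc(p,s)
pickle.dump((p,wc),open('w4.pkl','wb'))
t=env.capture('top')
u=proj(p,(.421,.166,.09),wc);print(u, proj(p,(.421,.166,0.0),wc),proj(p,(.411,.046,0.003),wc))
for f in env.find_in('shaker_a',p)+env.find_in('teaspoon',p): print([round(x) for x in f['extent']],round(f['p'],2))
for f in env.spot_point('teaspoon',p): print('spoon',f['at'],atz(p,f['at'],0.003,wc))
im=p['img'].copy();cv2.circle(im,tuple(int(round(a)) for a in u),3,(255,0,0),1)
save(np.hstack([im[:,112:],cv2.resize(t['img'][110:270,110:270],(400,384))]),'v4.png')
E
```

```text
[-39.56182162  -6.27643841  13.80223471 110.25490241   1.55721559
  75.7940878   63.69388294] [0.42194577 0.1653918  0.2508298 ] [1.79990513e+02 5.38944516e-02 1.79913920e+02]
[258.59290814 171.46821447] [258.44789152 150.53941482] [146.39606874 141.88891172]
[33, 159, 64, 50] 0.8
[266, 161, 42, 56] 0.77
[296, 243, 42, 68] 0.66
[150, 149, 35, 123] 0.98
spoon [150.8, 150.3] [0.42012676 0.0498535  0.003     ]
```

View pics/v4.png

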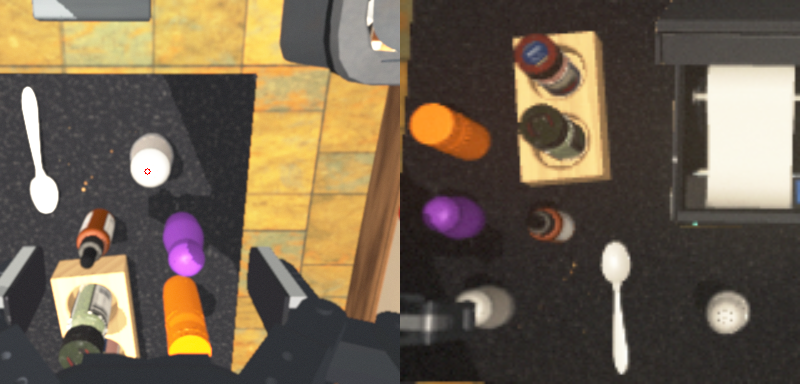

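Both jars stand in their wells. The shaker's dome in the wrist view is at (263,168), so the shaker is about 4 mm further left than I estimated; I'll use (0.419, 0.169).

Request:
move_arm(
  series=[
    [[0,0,0],[0.004,0.0053,0.0533],0],
    [[0,0,0],[0.004,0.0053,0.1067],0],
    [[0,0,0],[0.004,0.0053,0.16],0],
    [[0,0,0],[0.004,0.0053,0.2],0],
    [[0,0,0],[0.004,0.0053,0.2333],0],
    [[0,0,0],[0.004,0.0053,0.252],0],
    [[0,0,0],[0.004,0.0053,0.252],0],
    [[0,0,0],[0.004,0.0053,0.252],0.3],
    [[0,0,0],[0.004,0.0053,0.252],0.4],
    [[0,0,0],[0.004,0.0053,0.252],0.6],
    [[0,0,0],[0.004,0.0053,0.252],0.8],
    [[0,0,0],[0.004,0.0053,0.252],0.8],
  ],
)

```text
time_s: 23.1
ee_pos: [0.4186, 0.1703, 0.0626]
orientation: [179.9, 0.1, -180.0]
force: [-0.8, -1.3, 6.6]
finger_gap: 0.41
grip_force: 58.9
```

Scaled: 0.8 cm / 75 = 0.0107, 0.4 cm / 75 = 0.0053.

Request:
move_arm(
  series=[
    [[0,0,0],[0,0,0],0.4],
    [[0,0,0],[0,0,0],0.25],
    [[0,0,0],[0,0,0],0.2],
    [[0,0,0],[0,0,0.0053],0.2],
    [[0,0,0],[0,0,0.0107],0.2],
    [[0,0,0],[0,0,0.0107],0.2],
    [[0,0,0],[0,0,0.0107],0.4],
    [[0,0,0],[0,0,0.0107],0.5],
    [[0,0,0],[0,0,0.0107],0.7],
    [[0,0,0],[0,0,0.0107],0.8],
    [[0,0,0],[0,0,0.0107],0.8],
  ],
)

```text
time_s: 24.48
ee_pos: [0.4182, 0.1704, 0.054]
orientation: [180.0, 0.0, -180.0]
force: [-1.0, 1.1, 5.6]
finger_gap: 0.438
grip_force: 59.4
```

Scaled: -1.7 cm / 75 = -0.0227, -1.2 cm / 75 = -0.016.

Request:
move_arm(
  series=[
    [[0,0,0],[0,0,0],0.4],
    [[0,0,0],[0,0,0],0.25],
    [[0,0,0],[0,0,-0.0053],0.25],
    [[0,0,0],[0,0,-0.0093],0.25],
    [[0,0,0],[0,0,-0.0093],0.4],
    [[0,0,0],[0,0,-0.0093],0.5],
    [[0,0,0],[0,0,-0.0093],0.7],
    [[0,0,0],[0,0,-0.0093],0.8],
    [[0,0,0],[0,0,-0.0093],0.8],
    [[0,0,0],[0,0,-0.016],0.8],
    [[0,0,0],[0,0,-0.0227],0.8],
    [[0,0,0],[0,0,-0.0227],0.8],
  ],
)

```text
time_s: 25.98
ee_pos: [0.4182, 0.1701, 0.0707]
orientation: [180.0, 0.0, -180.0]
force: [0.6, -0.0, -0.9]
finger_gap: 0.416
grip_force: 59.3
```

Scaled: -40.5 cm / 75 = -0.54, -36 cm / 75 = -0.48.

Request:
move_arm(
  series=[
    [[0,0,0],[0,0,-0.04],0.8],
    [[0,0,0],[0,0,-0.0933],0.8],
    [[0,0,0],[0,0,-0.16],0.8],
    [[0,0,0],[0,-0.0133,-0.2133],0.8],
    [[0,0,0],[-0.0067,-0.0533,-0.24],0.8],
    [[0,0,0],[-0.02,-0.12,-0.24],0.8],
    [[0,0,0],[-0.0333,-0.1933,-0.24],0.8],
    [[0,0,0],[-0.0467,-0.2667,-0.24],0.8],
    [[0,0,0],[-0.06,-0.34,-0.24],0.8],
    [[0,0,0],[-0.08,-0.4133,-0.24],0.8],
    [[0,0,0],[-0.1,-0.48,-0.24],0.8],
    [[0,0,0],[-0.12,-0.54,-0.24],0.8],
  ],
)

```text
time_s: 27.48
ee_pos: [0.5081, -0.2368, 0.2503]
orientation: [-180.0, 0.0, 180.0]
force: [-0.3, 0.1, -0.5]
finger_gap: 0.417
grip_force: 59.5
```

Scaled: -5 cm / 75 = -0.0667, -4 cm / 75 = -0.0533.

Request:
move_arm(
  series=[
    [[0,0,0],[-0.0267,0,0],0.8],
    [[0,0,0],[-0.0533,0,0],0.8],
    [[0,0,0],[-0.0667,0,0],0.8],
    [[0,0,0],[-0.0667,0,0],0.8],
    [[0,0,0],[-0.0667,0,0],0.8],
  ],
)

```text
time_s: 28.1
ee_pos: [0.5572, -0.2352, 0.2503]
orientation: [180.0, -0.0, 180.0]
force: [0.0, -0.5, -0.8]
finger_gap: 0.416
grip_force: 59.6
```

```bash
python3 - <<'E'
from h import *
s=env.state();print(s['joint_pos'],s['ee_pos'],s['orientation'])
p=env.capture('wrist');wc=wristwc(p,s)
pickle.dump((p,wc),open('w5.pkl','wb'))
t=env.capture('scene')
im=p['img'].copy()
for X in [(.660,-.2345,.045),(.5915,-.242,.045),(.692,-.196,.045),(.698,-.265,.045),(.562,-.279,.045),(.554,-.211,.045)]:
    u=proj(p,X,wc);print(u.round(1));cv2.circle(im,tuple(int(round(a)) for a in u),2,(255,0,0),1)
save(np.hstack([cv2.resize(im[60:320,100:400],(462,400)),cv2.resize(t['img'][90:260,200:340],(330,400))]),'v5.png')
E
```

```text
[-15.53825269  15.63448504  43.39988278  91.54134048 -10.94746731
  77.22580728 119.22725599] [ 0.55719488 -0.23516236  0.25030262] [ 1.79983839e+02 -2.69617136e-02  1.79987725e+02]
[258.4 256.6]
[251.  194.8]
[294.1 283.3]
[230.2 288.2]
[212.6 165.8]
[283.  157.8]
```

View pics/v5.png

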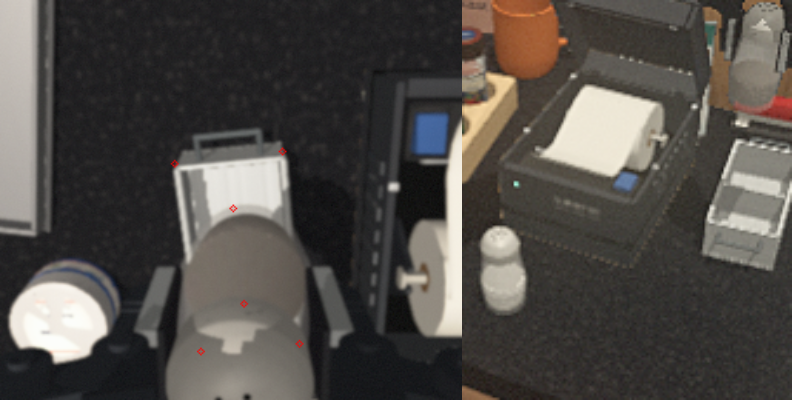

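```bash
python3 - <<'E'
from h import *
t=pickle.load(open('top0.pkl','rb'));s=pickle.load(open('scene0.pkl','rb'))
T=lambda x,y:np.array([100+x/2.2,110+y/2.2]);S=lambda x,y:np.array([90+x/2.2,90+y/2.2])
for a in [(408,20),(408,55),(400,60),(398,200)]: print(a,[atz(t,T(*a),z).round(3)[:2] for z in (.085,.15,.23)])
p,wc=pickle.load(open('w5.pkl','rb'))
for a in [(362,95),(370,330),(365,75)]: print([atz(p,(100+a[0]/1.54,60+a[1]/1.54),z,wc).round(3)[:2] for z in (0.,.085)])
E
```

```text
(408, 20) [array([ 0.7  , -0.163]), array([ 0.68 , -0.159]), array([ 0.654, -0.153])]
(408, 55) [array([ 0.662, -0.163]), array([ 0.645, -0.159]), array([ 0.623, -0.154])]
(400, 60) [array([ 0.657, -0.155]), array([ 0.64 , -0.151]), array([ 0.619, -0.147])]
(398, 200) [array([ 0.509, -0.154]), array([ 0.505, -0.15 ]), array([ 0.499, -0.146])]
[array([ 0.525, -0.153]), array([ 0.515, -0.172])]
[array([ 0.708, -0.135]), array([ 0.657, -0.158])]
[array([ 0.511, -0.152]), array([ 0.505, -0.171])]
```

Scaled: 18.2 cm / 75 = 0.2427, -10.5 cm / 75 = -0.14.

Request:
move_arm(
  series=[
    [[0,0,0],[-0.04,0.0013,0],0.8],
    [[0,0,0],[-0.0933,0.0027,0],0.8],
    [[0,0,0],[-0.14,0.004,0],0.8],
    [[0,0,0],[-0.14,0.004,0.04],0.8],
    [[0,0,0],[-0.14,0.004,0.08],0.8],
    [[0,0,0],[-0.14,0.004,0.12],0.8],
    [[0,0,0],[-0.14,0.004,0.16],0.8],
    [[0,0,0],[-0.14,0.004,0.1933],0.8],
    [[0,0,0],[-0.14,0.004,0.216],0.8],
    [[0,0,0],[-0.14,0.004,0.2307],0.8],
    [[0,0,0],[-0.14,0.004,0.24],0.8],
    [[0,0,0],[-0.14,0.004,0.2427],0.8],
  ],
)

```text
time_s: 29.7
ee_pos: [0.6632, -0.232, 0.0685]
orientation: [-180.0, 0.0, -180.0]
force: [-0.7, -0.4, -0.2]
finger_gap: 0.417
grip_force: 59.6
```

Scaled: 0.3 cm / 75 = 0.004, 0.2 cm / 75 = 0.0027.

Request:
move_arm(
  series=[
    [[0,0,0],[0,0,0.0013],0.8],
    [[0,0,0],[0,0,0.0027],0.8],
    [[0,0,0],[0,0,0.004],0.8],
    [[0,0,0],[0,0,0.004],0.8],
  ],
)

```text
time_s: 30.2
ee_pos: [0.663, -0.2319, 0.0653]
orientation: [180.0, 0.0, -180.0]
force: [0.2, -0.1, -0.8]
finger_gap: 0.412
grip_force: 59.6
```

Scaled: 0.15 cm / 75 = 0.002, 0.1 cm / 75 = 0.0013.

Request:
move_arm(
  series=[
    [[0,0,0],[0,0,0.0007],0.8],
    [[0,0,0],[0,0,0.0013],0.8],
    [[0,0,0],[0,0,0.002],0.8],
    [[0,0,0],[0,0,0.002],0.8],
  ],
)

```text
time_s: 30.7
ee_pos: [0.6631, -0.232, 0.0641]
orientation: [180.0, 0.0, -180.0]
force: [-0.0, 1.3, 0.8]
finger_gap: 0.417
grip_force: 59.8
```

Scaled: 0.1 cm / 75 = 0.0013, 0.05 cm / 75 = 0.0007.

Request:
move_arm(
  series=[
    [[0,0,0],[0,0,0.0007],0.8],
    [[0,0,0],[0,0,0.0013],0.8],
    [[0,0,0],[0,0,0.0013],0.8],
  ],
)

```text
time_s: 31.08
ee_pos: [0.6633, -0.232, 0.064]
orientation: [180.0, 0.1, -180.0]
force: [-2.9, 1.7, 5.7]
finger_gap: 0.42
grip_force: 60.7
```

Request:
move_arm(
  series=[
    [[0,0,0],[0,0,0],0.5],
    [[0,0,0],[0,0,0],0.43],
    [[0,0,0],[0,0,0],0.38],
    [[0,0,0],[0,0,0],0.35],
    [[0,0,0],[0,0,0],0.35],
  ],
)

```text
time_s: 31.7
ee_pos: [0.6628, -0.2337, 0.0616]
orientation: [-179.8, 0.0, 180.0]
force: [2.7, -5.7, -6.7]
finger_gap: 0.639
grip_force: 50.1
```

Request:
move_arm(
  series=[
    [[0,0,0],[0,0,0],0.4],
    [[0,0,0],[0,0,0],0.42],
    [[0,0,0],[0,0,0],0.42],
  ],
)

```text
time_s: 32.08
ee_pos: [0.6627, -0.2332, 0.0628]
orientation: [-179.9, 0.0, 180.0]
force: [1.0, -5.6, -4.3]
finger_gap: 0.578
grip_force: 2.5
```

Scaled: -0.5 cm / 75 = -0.0067, -0.3 cm / 75 = -0.004.

Request:
move_arm(
  series=[
    [[0,0,0],[0,-0.0013,-0.0013],0.42],
    [[0,0,0],[0,-0.0013,-0.004],0.44],
    [[0,0,0],[0,-0.0013,-0.0067],0.44],
    [[0,0,0],[0,-0.0013,-0.0067],0.44],
  ],
)

```text
time_s: 32.58
ee_pos: [0.6634, -0.232, 0.0682]
orientation: [179.9, 0.0, -179.9]
force: [-0.8, 0.2, 0.2]
finger_gap: 0.559
grip_force: 0.0
```

```bash
python3 - <<'E'
from h import *
s=env.state();print(s['joint_pos'],s['ee_pos'],s['force'],s['ft_torque'],s['grip_force'])
p=env.capture('wrist');t=env.capture('scene');u=env.capture('top')
save(np.hstack([cv2.resize(u['img'][110:210,250:380],(390,300)),cv2.resize(t['img'][110:230,270:400],(390,300))]),'v6.png')
save(p['img'],'w6.png')
E
```

```text
[ -9.08826303  36.7748133   37.21974169  86.88733112 -23.7561304
  64.37512761 123.0652419 ] [ 0.66336964 -0.23201726  0.06818883] [-0.76348849  0.17409897  0.23924899] [-0.0037289  -0.01998139  0.01128884] 0.0
```

View pics/v6.png

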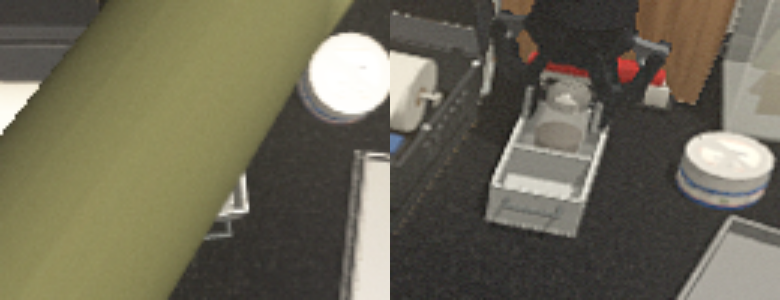

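The forces are back to zero and the shaker stands upright in the far cell. Now I'll go for the second shaker.

Scaled: 24.6 cm / 75 = 0.328, 16.6 cm / 75 = 0.2213.

Request:
move_arm(
  series=[
    [[0,0,0],[0,0,-0.0133],0.44],
    [[0,0,0],[0,0,-0.0533],0.44],
    [[0,0,0],[0,0,-0.1067],0.44],
    [[0,0,0],[0,0,-0.1733],0.4],
    [[0,0,0],[0,0,-0.2427],0.2],
    [[0,0,0],[0.06,0.04,-0.2427],0],
    [[0,0,0],[0.12,0.08,-0.2427],0],
    [[0,0,0],[0.18,0.12,-0.2427],0],
    [[0,0,0],[0.24,0.16,-0.2427],0],
    [[0,0,0],[0.2933,0.2,-0.2427],0],
    [[0,0,0],[0.328,0.2213,-0.2427],0],
    [[0,0,0],[0.328,0.2213,-0.2427],0],
  ],
)

```text
time_s: 34.22
ee_pos: [0.4158, -0.066, 0.2505]
orientation: [179.8, 0.1, -179.9]
force: [-0.4, 0.6, 0.3]
finger_gap: 0.998
grip_force: 0.0
```

Request:
move_arm(
  series=[
    [[0,0,0],[0,0,0],0],
    [[0,0,0],[0,0,0],0],
  ],
)

```text
time_s: 34.48
ee_pos: [0.4175, -0.0678, 0.25]
orientation: [-180.0, 0.0, 179.9]
force: [0.1, -1.2, -0.7]
finger_gap: 0.993
grip_force: 0.0
```

```bash
python3 - <<'E'
from h import *
s=env.state();print(s['joint_pos'],s['ee_pos'],s['orientation'])
p=env.capture('wrist');wc=wristwc(p,s);pickle.dump((p,wc),open('w7.pkl','wb'))
print(proj(p,(.417,-.066,.09),wc),proj(p,(.417,-.066,.0),wc))
for f in env.find_in('shaker_a',p)+env.find_in('teaspoon',p): print([round(x) for x in f['extent']],round(f['p'],2))
for f in env.spot_point('teaspoon',p): print('spoon',atz(p,f['at'],0.003,wc))
for f in env.spot_point('shaker_a',p): print('sh',f['at'],atz(p,f['at'],0.0,wc))
u=env.capture('top')
save(np.hstack([p['img'],cv2.resize(u['img'][110:270,250:370],(288,384))]),'v7.png')
E
```

```text
[-34.62823865 -13.71376628  35.02566772 114.33010912   8.0545343
  77.08369452  87.72820352] [ 0.41753761 -0.06784134  0.24999273] [-1.79970903e+02  1.13962386e-02  1.79915918e+02]
[260.193249   172.32854257] [259.73678625 151.22716085]
[496, 240, 33, 52] 0.83
[264, 163, 42, 56] 0.79
[365, 154, 29, 123] 0.55
spoon [0.42197051 0.0432018  0.003     ]
sh [494.8, 226.1] [5.05007492e-01 2.04981658e-01 5.55111512e-17]
sh [263.4, 155.2] [ 0.42140013 -0.06199771  0.        ]
```

View pics/v7.png

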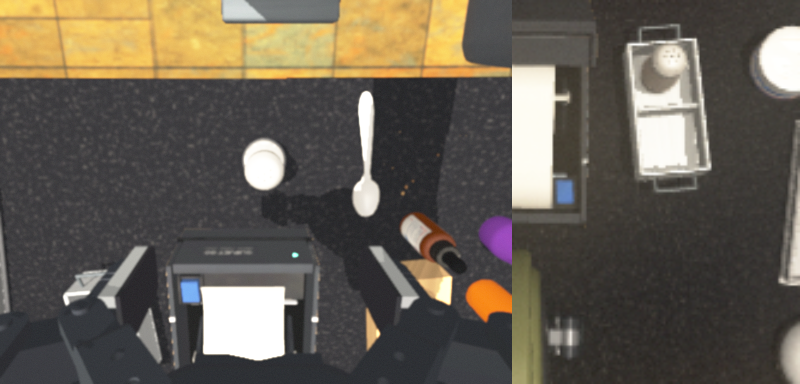

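The first shaker is in the far cell (top view, right part). The second shaker's dome is at (265,170), about 4 mm left of my estimate.

Scaled: 18.9 cm / 75 = 0.252, 17.5 cm / 75 = 0.2333.

Request:
move_arm(
  series=[
    [[0,0,0],[0,0.0053,0.0533],0],
    [[0,0,0],[0,0.0053,0.1067],0],
    [[0,0,0],[0,0.0053,0.16],0],
    [[0,0,0],[0,0.0053,0.2],0],
    [[0,0,0],[0,0.0053,0.2333],0],
    [[0,0,0],[0,0.0053,0.252],0],
    [[0,0,0],[0,0.0053,0.252],0],
    [[0,0,0],[0,0.0053,0.252],0.3],
    [[0,0,0],[0,0.0053,0.252],0.4],
    [[0,0,0],[0,0.0053,0.252],0.6],
    [[0,0,0],[0,0.0053,0.252],0.8],
    [[0,0,0],[0,0.0053,0.252],0.8],
  ],
)

```text
time_s: 36.28
ee_pos: [0.4178, -0.0627, 0.062]
orientation: [179.9, 0.1, -180.0]
force: [-0.7, 0.4, 7.4]
finger_gap: 0.418
grip_force: 58.9
```

Scaled: -18.8 cm / 75 = -0.2507, -17.8 cm / 75 = -0.2373.

Request:
move_arm(
  series=[
    [[0,0,0],[0,0,-0.0133],0.8],
    [[0,0,0],[0,0,-0.0533],0.8],
    [[0,0,0],[0,0,-0.1067],0.8],
    [[0,0,0],[0,0,-0.1733],0.8],
    [[0,0,0],[0,-0.0067,-0.2267],0.8],
    [[0,0,0],[-0.02,-0.04,-0.2507],0.8],
    [[0,0,0],[-0.06,-0.08,-0.2507],0.8],
    [[0,0,0],[-0.1067,-0.1267,-0.2507],0.8],
    [[0,0,0],[-0.1533,-0.1733,-0.2507],0.8],
    [[0,0,0],[-0.2,-0.2133,-0.2507],0.8],
    [[0,0,0],[-0.236,-0.2373,-0.2507],0.8],
    [[0,0,0],[-0.236,-0.2373,-0.2507],0.8],
  ],
)

```text
time_s: 37.78
ee_pos: [0.5946, -0.2422, 0.248]
orientation: [-179.9, -0.1, 179.9]
force: [-0.5, -0.5, -0.5]
finger_gap: 0.413
grip_force: 59.6
```

Scaled: 18 cm / 75 = 0.24, 17.8 cm / 75 = 0.2373.

Request:
move_arm(
  series=[
    [[0,0,0],[0,0,0.0267],0.8],
    [[0,0,0],[0,0,0.0667],0.8],
    [[0,0,0],[0,0,0.1067],0.8],
    [[0,0,0],[0,0,0.1467],0.8],
    [[0,0,0],[0,0,0.1867],0.8],
    [[0,0,0],[0,0,0.2133],0.8],
    [[0,0,0],[0,0,0.2293],0.8],
    [[0,0,0],[0,0,0.2373],0.8],
    [[0,0,0],[0,0,0.24],0.8],
    [[0,0,0],[0,0,0.24],0.8],
  ],
)

```text
time_s: 39.02
ee_pos: [0.5944, -0.2412, 0.0695]
orientation: [-180.0, 0.1, -180.0]
force: [-0.1, 0.1, -1.2]
finger_gap: 0.412
grip_force: 59.6
```

Floor contact is expected at about z = 0.065.

Scaled: 0.4 cm / 75 = 0.0053, 0.3 cm / 75 = 0.004.

Request:
move_arm(
  series=[
    [[0,0,0],[0,0,0.002],0.8],
    [[0,0,0],[0,0,0.004],0.8],
    [[0,0,0],[0,0,0.0053],0.8],
    [[0,0,0],[0,0,0.0053],0.8],
  ],
)

```text
time_s: 39.52
ee_pos: [0.5941, -0.241, 0.0652]
orientation: [180.0, 0.0, -180.0]
force: [-0.1, 1.2, 2.3]
finger_gap: 0.413
grip_force: 60.1
```

Scaled: 0.1 cm / 75 = 0.0013, 0.05 cm / 75 = 0.0007.

Request:
move_arm(
  series=[
    [[0,0,0],[0,0,0.0007],0.8],
    [[0,0,0],[0,0,0.0013],0.8],
    [[0,0,0],[0,0,0.0013],0.8],
  ],
)

```text
time_s: 39.9
ee_pos: [0.5943, -0.2411, 0.0651]
orientation: [180.0, 0.0, -180.0]
force: [-2.5, 1.6, 9.0]
finger_gap: 0.415
grip_force: 61.1
```

Scaled: -0.7 cm / 75 = -0.0093, -0.4 cm / 75 = -0.0053.

Request:
move_arm(
  series=[
    [[0,0,0],[0,0,-0.0013],0.52],
    [[0,0,0],[0,0,-0.0013],0.47],
    [[0,0,0],[0,0,-0.0013],0.45],
    [[0,0,0],[0,0,-0.0013],0.45],
    [[0,0,0],[0,0,-0.0053],0.45],
    [[0,0,0],[0,0,-0.0093],0.45],
  ],
)

```text
time_s: 40.65
ee_pos: [0.594, -0.241, 0.0711]
orientation: [180.0, 0.0, -180.0]
force: [0.1, -0.3, 0.2]
finger_gap: 0.546
grip_force: 0.0
```

Scaled: 28.5 cm / 75 = 0.38, 25 cm / 75 = 0.3333.

Request:
move_arm(
  series=[
    [[0,0,0],[0,0,-0.0267],0.45],
    [[0,0,0],[0,0,-0.08],0.45],
    [[0,0,0],[0,0,-0.1467],0.45],
    [[0,0,0],[0,0,-0.2133],0.4],
    [[0,0,0],[0.0267,0.0267,-0.24],0.4],
    [[0,0,0],[0.0667,0.0933,-0.24],0.4],
    [[0,0,0],[0.1067,0.16,-0.24],0.4],
    [[0,0,0],[0.1467,0.2267,-0.24],0.4],
    [[0,0,0],[0.1733,0.28,-0.24],0.4],
    [[0,0,0],[0.2,0.3333,-0.24],0.4],
    [[0,0,0],[0.22,0.38,-0.24],0.4],
    [[0,0,0],[0.22,0.38,-0.24],0.4],
  ],
)

```text
time_s: 42.15
ee_pos: [0.4282, 0.0461, 0.2519]
orientation: [179.9, 0.1, -179.7]
force: [0.4, -1.5, -0.1]
finger_gap: 0.601
grip_force: 0.0
```

Request:
move_arm(
  series=[
    [[0,0,0],[0,0,0],0.4],
    [[0,0,0],[0,0,0],0.4],
  ],
)

```text
time_s: 42.4
ee_pos: [0.4295, 0.0426, 0.2512]
orientation: [180.0, 0.0, 179.9]
force: [-0.1, 0.5, 0.8]
finger_gap: 0.599
grip_force: 0.0
```

```bash
python3 - <<'E'
from h import *
s=env.state();print(s['joint_pos'],s['ee_pos'],s['orientation'])
p=env.capture('wrist');wc=wristwc(p,s);pickle.dump((p,wc),open('w8.pkl','wb'))
def axis(p,wc,m,z):
    v,u=np.nonzero(m);P=np.array([atz(p,a,z,wc)[:2] for a in zip(u,v)])
    c=P.mean(0);w=np.linalg.svd(P-c,full_matrices=False)[2][0];w*=np.sign(w[0]);t=(P-c)@w;n=(P-c)@[-w[1],w[0]]
    mid=c+w*(t.min()+t.max())/2
    sel=abs(t-(t.min()+t.max())/2)<.01
    print('mid',mid.round(4),'len',np.ptp(t).round(4),'yaw',np.degrees(np.arctan2(w[1],w[0])).round(1),'handle width',np.ptp(n[sel]).round(4),'handle centre',P[sel].mean(0).round(4))
for z in (0.0,.005):
  for f in env.regions_of('teaspoon',p)[:1]: print(f['p']);axis(p,wc,f['mask'],z)
t=env.capture('top');sc=env.capture('scene')
for q in (t,sc):
  for f in env.regions_of('teaspoon',q)[:1]: print(f['p'],f['extent']);axis(q,None,f['mask'],.003)
save(np.hstack([p['img'][:,60:452],cv2.resize(t['img'][110:270,250:400],(360,384))]),'v8.png')
E
```

```text
[-51.4705273  -12.81718459  37.22947842 113.34658215   7.90820748
  77.0014507   73.13201112] [0.42947207 0.0425969  0.25123389] [1.79981009e+02 3.60650641e-02 1.79851258e+02]
0.57
mid [0.4235 0.0481] len 0.1373 yaw 4.4 handle width 0.0079 handle centre [0.4225 0.048 ]
0.57
mid [0.4226 0.048 ] len 0.1355 yaw 4.4 handle width 0.0078 handle centre [0.4217 0.0479]
0.61 [195.2, 237.6, 7.6, 55.6]Traceback (most recent call last):
  File "<stdin>", line 14, in <module>
  File "<stdin>", line 9, in axis
    return _methods._ptp(a, axis=axis, out=out, **kwargs)
           ~~~~~~~~~~~~~^^^^^^^^^^^^^^^^^^^^^^^^^^^^^^^^^
    umr_maximum(a, axis, None, out, keepdims),
    ~~~~~~~~~~~^^^^^^^^^^^^^^^^^^^^^^^^^^^^^^
ValueError: zero-size array to reduction operation maximum which has no identity
```

Scaled: 21.9 cm / 75 = 0.292, 21.7 cm / 75 = 0.2893.

Request:
move_arm(
  series=[
    [[0,0,0],[0.0053,0.004,0.0267],0.6],
    [[0,0,0],[0.0093,0.0067,0.08],0.75],
    [[0,0,0],[0.0093,0.0067,0.1333],0.75],
    [[0,0,0],[0.0093,0.0067,0.1867],0.75],
    [[0,0,0],[0.0093,0.0067,0.2267],0.75],
    [[0,0,0],[0.0093,0.0067,0.26],0.75],
    [[0,0,0],[0.0093,0.0067,0.28],0.75],
    [[0,0,0],[0.0093,0.0067,0.2893],0.75],
    [[0,0,0],[0.0093,0.0067,0.292],0.75],
    [[0,0,0],[0.0093,0.0067,0.292],0.75],
  ],
)

```text
time_s: 43.95
ee_pos: [0.4225, 0.0492, 0.0324]
orientation: [180.0, 0.1, -180.0]
force: [0.1, 0.1, -0.7]
finger_gap: 0.252
grip_force: 0.0
```

```bash
python3 - <<'E'
from h import *
s=env.state();print(s['joint_pos'],s['ee_pos'],s['force'])
p=env.capture('wrist');sc=env.capture('scene')
save(np.hstack([p['img'][:,60:452],cv2.resize(sc['img'][130:260,120:250],(384,384))]),'v8.png')
E
```

```text
[-50.90894663   5.88641723  42.54194057 128.07575526  -5.41942406
  47.64138339  85.14623464] [0.42247505 0.04916705 0.03236035] [ 0.1493043   0.05457702 -0.74881104]
```

View pics/v8.png

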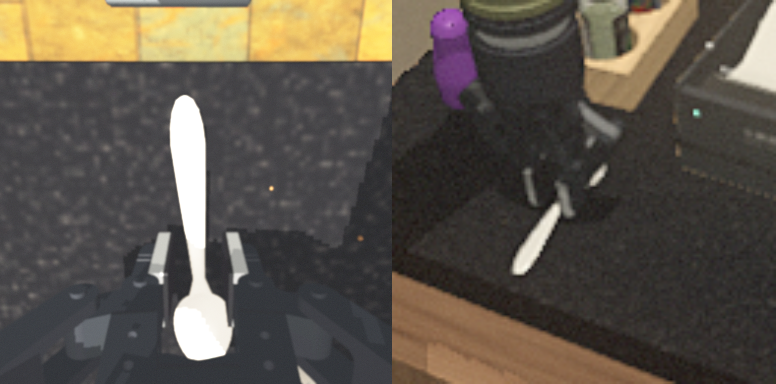

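The handle at (198,260) lies centred between the fingertips at (163,240) and (235,240). I'll lower slowly and feel for the counter.

Scaled: 0.75 cm / 75 = 0.01, 0.65 cm / 75 = 0.0087.

Request:
move_arm(
  series=[
    [[0,0,0],[0,0,0.004],0.75],
    [[0,0,0],[0,0,0.0067],0.75],
    [[0,0,0],[0,0,0.0087],0.75],
    [[0,0,0],[0,0,0.01],0.75],
    [[0,0,0],[0,0,0.01],0.75],
  ],
)

```text
time_s: 44.68
ee_pos: [0.4218, 0.049, 0.0241]
orientation: [-180.0, -0.0, -180.0]
force: [-0.0, -0.8, 0.7]
finger_gap: 0.246
grip_force: 0.3
```

Request:
move_arm(
  series=[
    [[0,0,0],[0,0,0],0.85],
    [[0,0,0],[0,0,0],0.95],
    [[0,0,0],[0,0,0],1],
    [[0,0,0],[0,0,0],1],
    [[0,0,0],[0,0,0],1],
  ],
)

```text
time_s: 45.3
ee_pos: [0.4228, 0.0488, 0.026]
orientation: [180.0, -0.0, -179.9]
force: [-6.0, -2.8, 22.9]
finger_gap: 0.159
grip_force: 54.6
```

Scaled: -15 cm / 75 = -0.2, -12 cm / 75 = -0.16.

Request:
move_arm(
  series=[
    [[0,0,0],[0,0,-0.004],1],
    [[0,0,0],[0,0,-0.0133],1],
    [[0,0,0],[0,0,-0.0333],1],
    [[0,0,0],[0,0,-0.0667],1],
    [[0,0,0],[0,0,-0.1067],1],
    [[0,0,0],[0,0,-0.16],1],
    [[0,0,0],[0,0,-0.2],1],
    [[0,0,0],[0,0,-0.2],1],
  ],
)

```text
time_s: 46.3
ee_pos: [0.4233, 0.0496, 0.1768]
orientation: [179.8, 0.3, -180.0]
force: [0.0, 0.1, -1.0]
finger_gap: 0.104
grip_force: 57.0
```

```bash
python3 - <<'E'
from h import *
s=env.state();print(s['joint_pos'],s['ee_pos'],s['force'],s['finger_gap'],s['grip_force'])
p=env.capture('wrist');sc=env.capture('scene')
save(np.hstack([p['img'][:,60:452],cv2.resize(sc['img'][90:220,120:250],(384,384))]),'v9.png')
E
```

```text
[-53.25131035 -10.07863813  39.93871848 120.14818937   6.87256554
  67.46653386  73.67179078] [0.42325165 0.04961044 0.17677993] [ 0.03749183  0.0759935  -0.97983219] 0.10377996241038803 57.04744154378204
```

View pics/v9.png

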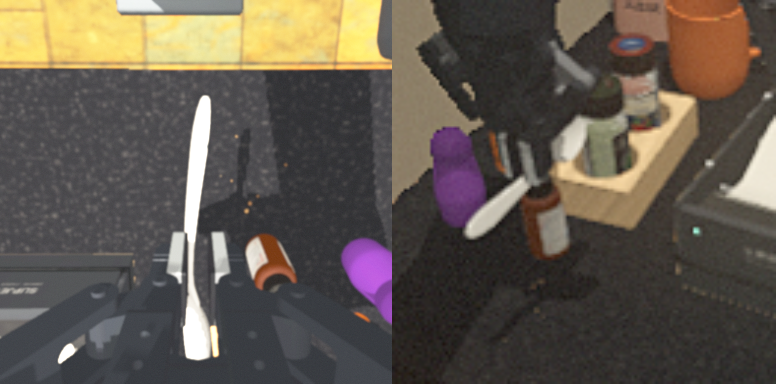

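Scaled: -46.2 cm / 75 = -0.616, -10.6 cm / 75 = -0.1413.

Request:
move_arm(
  series=[
    [[0,0,0],[0,-0.0267,-0.0133],1],
    [[0,0,0],[-0.0133,-0.08,-0.0267],1],
    [[0,0,0],[-0.0267,-0.1467,-0.0267],1],
    [[0,0,0],[-0.04,-0.2133,-0.0267],1],
    [[0,0,0],[-0.0533,-0.28,-0.0267],1],
    [[0,0,0],[-0.0667,-0.3467,-0.0267],1],
    [[0,0,0],[-0.0867,-0.4133,-0.0267],1],
    [[0,0,0],[-0.1067,-0.48,-0.0267],1],
    [[0,0,0],[-0.12,-0.5467,-0.0267],1],
    [[0,0,0],[-0.1333,-0.5933,-0.0267],1],
    [[0,0,0],[-0.1413,-0.616,-0.0267],1],
    [[0,0,0],[-0.1413,-0.616,-0.0267],1],
  ],
)

```text
time_s: 47.9
ee_pos: [0.5259, -0.4156, 0.1938]
orientation: [-179.9, -0.2, 179.8]
force: [-0.8, 0.7, -0.5]
finger_gap: 0.102
grip_force: 57.2
```

Scaled: 13 cm / 75 = 0.1733, 11 cm / 75 = 0.1467.

Request:
move_arm(
  series=[
    [[0,0,0],[0,0,0.04],1],
    [[0,0,0],[0,0,0.0933],1],
    [[0,0,0],[0,0,0.1467],1],
    [[0,0,0],[0,0,0.1733],1],
    [[0,0,0],[0,0,0.1733],1],
  ],
)

```text
time_s: 48.52
ee_pos: [0.5273, -0.412, 0.0633]
orientation: [179.9, -0.1, -180.0]
force: [-0.0, -0.2, 0.2]
finger_gap: 0.107
grip_force: 57.1
```

```bash
python3 - <<'E'
from h import *
s=env.state();print(s['joint_pos'],s['ee_pos'],s['force'],s['finger_gap'],s['grip_force'])
p=env.capture('wrist');wc=wristwc(p,s);sc=env.capture('scene')
pickle.dump((p,wc,sc),open('w10.pkl','wb'))
im=p['img'].copy()
for X in [(.62,-.383,.022),(.607,-.467,.022),(.442,-.449,.022),(.449,-.36,.022)]:
    u=proj(p,X,wc);print(u.round(1));cv2.circle(im,tuple(int(round(a)) for a in u),2,(255,0,0),1)
save(np.hstack([cv2.resize(im[60:,90:420],(400,393)),cv2.resize(sc['img'][170:280,320:432],(400,393),interpolation=cv2.INTER_CUBIC)]),'v10.png')
E
```

```text
[ -2.10847784  39.43864681  53.0445986   92.7744903  -33.91876142
  65.38115404 149.41655067] [ 0.52725711 -0.41199574  0.06333927] [-0.02246348 -0.21057797  0.21599966] 0.10698201751479841 57.148648747734114
[307.1 378.6]
[161.7 360.6]
[173.2  53.8]
[375.4  70.9]
```

View pics/v10.png

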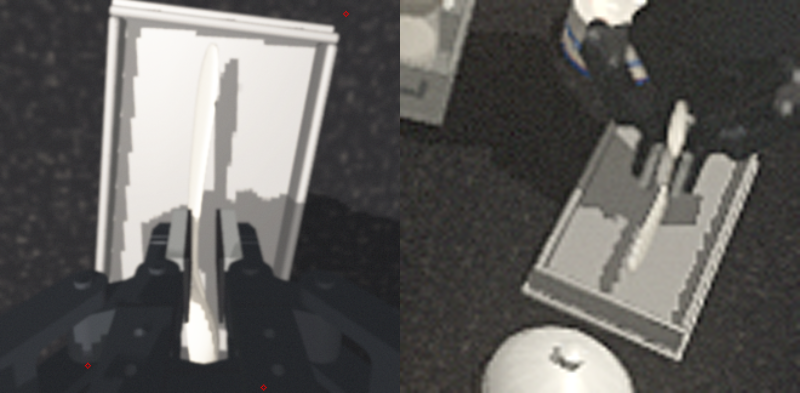

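Tray outline fits within 5 mm, with its centre about 6 mm farther ahead than I had. In the grip the spoon has rolled on its axis (narrow outline at (210,100)). I'll lower it until its edge touches and release it low so it falls flat.

Scaled: 2.5 cm / 75 = 0.0333, 2.3 cm / 75 = 0.0307.

Request:
move_arm(
  series=[
    [[0,0,0],[-0.0107,0,0],1],
    [[0,0,0],[-0.0107,0,0.0133],1],
    [[0,0,0],[-0.0107,0,0.0267],1],
    [[0,0,0],[-0.0107,0,0.0307],1],
    [[0,0,0],[-0.0107,0,0.0333],1],
    [[0,0,0],[-0.0107,0,0.0333],1],
  ],
)

```text
time_s: 49.38
ee_pos: [0.5359, -0.4131, 0.0392]
orientation: [180.0, -0.0, -180.0]
force: [-0.1, 0.1, 1.4]
finger_gap: 0.105
grip_force: 57.2
```

Scaled: 0.4 cm / 75 = 0.0053, 0.2 cm / 75 = 0.0027.

Request:
move_arm(
  series=[
    [[0,0,0],[0,0,0.0027],1],
    [[0,0,0],[0,0,0.0053],1],
    [[0,0,0],[0,0,0.0053],1],
  ],
)

```text
time_s: 49.75
ee_pos: [0.536, -0.4133, 0.036]
orientation: [-180.0, 0.0, -180.0]
force: [-0.3, 0.6, 3.2]
finger_gap: 0.104
grip_force: 57.8
```

```bash
python3 - <<'E'
from h import *
s=env.state();print(s['joint_pos'][6],s['ee_pos'],s['force'],s['finger_gap'])
E
```

```text
149.7012596599724 [ 0.53604809 -0.41326491  0.03600178] [-0.33605738  0.58863258  3.19450262] 0.10370326852675821
```

Scaled: 0.4 cm / 75 = 0.0053, 0.2 cm / 75 = 0.0027.

Request:
move_arm(
  series=[
    [[0,0,0],[0,0,0.0027],1],
    [[0,0,0],[0,0,0.0053],1],
    [[0,0,0],[0,0,0.0053],1],
  ],
)

```text
time_s: 50.12
ee_pos: [0.536, -0.4134, 0.0353]
orientation: [179.9, 0.1, -180.0]
force: [-6.4, 8.1, 23.2]
finger_gap: 0.105
grip_force: 62.2
```

Scaled: -18 cm / 75 = -0.24, -12 cm / 75 = -0.16.

Request:
move_arm(
  series=[
    [[0,0,0],[0,0,-0.0027],1],
    [[0,0,0],[0,0,-0.0053],1],
    [[0,0,0],[0,0,-0.0053],0.85],
    [[0,0,0],[0,0,-0.0053],0.75],
    [[0,0,0],[0,0,-0.0053],0.65],
    [[0,0,0],[0,0,-0.0053],0.6],
    [[0,0,0],[0,0,-0.0053],0.6],
    [[0,0,0],[0,0,-0.0267],0.6],
    [[0,0,0],[0,0,-0.08],0.6],
    [[0,0,0],[0,0,-0.16],0.6],
    [[0,0,0],[0,0,-0.24],0.6],
  ],
)

```text
time_s: 51.5
ee_pos: [0.5357, -0.4131, 0.2142]
orientation: [-180.0, 0.0, 180.0]
force: [1.0, 0.3, 1.3]
finger_gap: 0.397
grip_force: 0.0
```

Scaled: 35 cm / 75 = 0.4667, 30 cm / 75 = 0.4.

Request:
move_arm(
  series=[
    [[0,0,0],[0.0667,0.0667,0],0.6],
    [[0,0,0],[0.0933,0.1333,0],0.6],
    [[0,0,0],[0.12,0.2,0],0.6],
    [[0,0,0],[0.1333,0.2667,0],0.6],
    [[0,0,0],[0.1333,0.3333,0],0.6],
    [[0,0,0],[0.1333,0.4,0],0.6],
    [[0,0,0],[0.1333,0.4667,0],0.6],
    [[0,0,0],[0.1333,0.4667,0],0.6],
  ],
)

```text
time_s: 52.5
ee_pos: [0.4359, -0.0598, 0.2119]
orientation: [179.9, 0.1, -179.6]
force: [-0.5, -1.1, -0.9]
finger_gap: 0.399
grip_force: 0.0
```

```bash
python3 - <<'E'
from h import *
s=env.state();print(s['ee_pos'])
t=env.capture('top');sc=env.capture('scene');pickle.dump((t,sc),open('fin.pkl','wb'))
for f in env.find_in('dropper_bottle',t)+env.find_in('teaspoon',t): print([round(x) for x in f['extent']],round(f['p'],2))
a=cv2.resize(t['img'][150:250,345:420],(300,400),interpolation=cv2.INTER_CUBIC)
b=cv2.resize(sc['img'][80:290,130:430],(490,400),interpolation=cv2.INTER_CUBIC)
c=cv2.resize(t['img'][110:260,110:345],(313,200));d=cv2.resize(sc['img'][185:285,345:430],(300,200))
e=np.zeros((200,790,3),np.uint8);e[:,:313]=c;e[:,400:700]=d
save(np.vstack([np.hstack([a,b]),e]),'fin.png')
E
```

```text
[ 0.43586585 -0.05975424  0.2118975 ]
[385, 197, 41, 77] 0.49
[379, 195, 8, 53] 0.72
[312, 139, 18, 24] 0.36
```

View pics/fin.png

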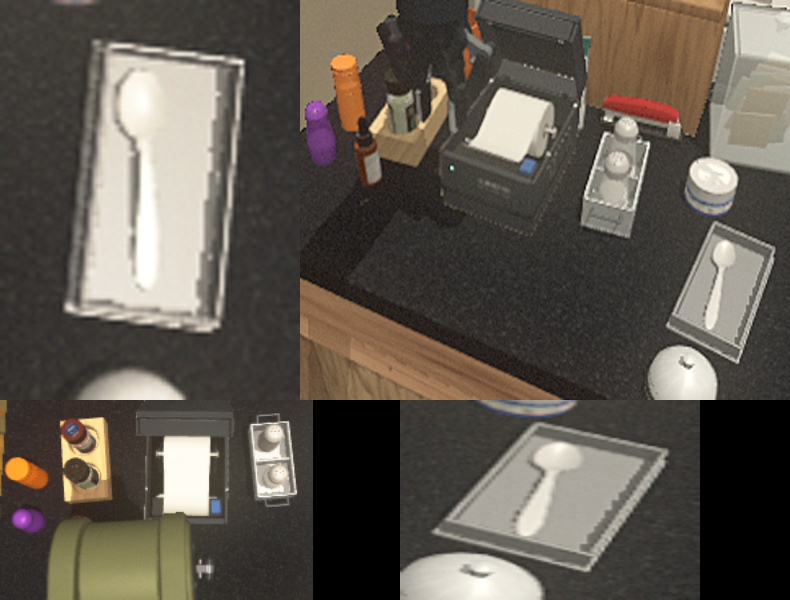

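The spoon lies flat, bowl up, in the tray. Both jars stand in the wells, both shakers stand in the caddy cells, and the dropper bottle is still upright where it stood. Handing in.

```bash
python3 -c "
from cell import env
print(env.job_done())"
```

```text
the job is handed in; nothing more can be done
None
```

The job is handed in at about 53 s: both jars are in the block's wells, both shakers are in the caddy's cells, the teaspoon lies flat in the tray, and the dropper bottle was left where it stood.

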